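Preset the plate shaker and hold its sprung jaw open for loading

ROBOT

A 6-joint arm with a two-finger parallel gripper is mounted at the origin on the work surface. World frame = base frame: x ahead of the robot, y to its left, z up, the work surface at z = 0. Lengths are in m, angles in rad, forces in N, time in s.
With the tool pointing down it reaches from about 0.35 to 0.85 m from the base axis. Payload 8.1 kg.
Tool frame: the origin (TCP) lies midway between the tips of the shut fingers; the grasp point (between the pads) lies 19 mm behind it; z points along the fingers, x is the direction in which the jaws open and shut, and the axes are right-handed (so a half turn about z gives the same grasp; the last joint's range is limited). The gripper opens to 85 mm and grips with 20 to 120 N. Pads are 22 mm wide; open, the fingers measure 114 mm over their backs; the gripper's body (76 mm by 85 mm) begins 54 mm behind the grasp point. The pads swing forward as they close: fully open they stand 13 mm farther back than shut.
Start: joints at [-1.263, 0.13, 1.488, -0, 1.523, -0.085], TCP at [0.23, -0.554, 0.231] pointing down, gripper open.
Joint ranges: [-2.96, 2.96], [-0.89, 2.26], [0.02, 2.5], [-1.34, 4.48], [0, 2.73], [-2.66, 2.66]. Speed limits (rad/s): [2.39, 2.39, 2.79, 3.14, 3.14, 3.14].

INTERFACE

Orientations are given as a rotation vector (axis times angle).
In Python, from station import ctrl gives the robot as it stands.
- The arm moves only by the shell command python3 -m creep 'ROWS' [FORCE]. ROWS is JSON, a list of rows, each a list of 5 numbers: the shift along the tool's x, y, z in m, then the turn about the tool's z in degrees, then the opening, from -1 (shut) to 1 (fully open). A call has 1 to 8 rows; each row shifts and turns the commanded pose from where the row before left it, along the tool's axes as they then stand; what a row does not reach is not made up. A row lasts 1/10 s, in which the tool goes at most 50 mm and 8.59 degrees, less where a joint would pass 70% of its speed; a pose out of reach is approached as far as the arm can. A call is refused whole if a number of a shift passes 0.05 or a number of a turn 8.59, either way. A call with a gripper value outside its range is refused whole. The fingers move at their own pace and stop on an object; FORCE is the grip in N (left out, the last holds). Time passes only in rows, so rows that do not move let the fingers close. It gives the time, the measured TCP pose, the force and the opening at its end, in the units of the state.
- ctrl.observe(): the state, without advancing time (a new reading comes with each control period).
- ctrl.camera(name): name is "side" or "top"; returns a dict with "img" (400x640x3 uint8, red, green, blue), "K" (3x3 intrinsics, pixels), "world_to_cam" (4x4, takes a point from world to camera coordinates). Camera axes: x right, y up, looking along -z (the intrinsics and any distortion apply to the point x, -y, -z); pixel columns grow to the right and rows downward; lengths in m; the calibration is good to about 2 mm. A picture is of the moment at which its call begins. There is no depth.
- ctrl.close_job(): hands the job in, once; it reports no verdict.
Trained networks look in the newest picture that a camera, given by its name, has taken for a name from the list of things; names that differ only in an ending like _2 or _b are one class to them, and where a whole thing is asked for, a point or a joint stands for the part that bears it (a point fixed in the world has none). Each returns a list of dicts, best first, with "conf" (0 to 1); they miss things now and then, are a little off and sometimes report something else, mostly with a low value. They report only what shows in the picture. A call takes as long as a camera call.
- ctrl.masks_of(query, camera): "mask" (400x640 bool, what is visible of it) and "rect" ([left, top, width, height] in pixels, round what is visible of it).
The state is a dict: "time_s": time; "qpos": joint angles; "joint_velocities": joint speeds; "tau": joint torques, N m; "tcp_pos": TCP position; "eef_rot": TCP orientation; "contact_force": force on the tool from outside, world axes, zero at the start; "torque": the same for the moment, N m; "width": finger opening in m.
Only numpy, scipy, OpenCV 4.12 (cv2) and the standard library are available. Lean on these libraries where they do the work, as an engineer would, in place of code of your own. Each camera call takes 0.05 s, during which the arm holds its last target. There are 200 camera calls.

TASK

Get the microplate shaker ready for me to load: first set its speed dial to 7, then take hold of the sprung jaw on the platform and pull it out, away from the fixed fence, until the wide ring on its telescoping rod stands at the mouth of the sleeve. Finish still holding the jaw there against its spring, so that I can drop the plate in; leave the dial at 7 and do not shift the labware around the shaker.

Things in the scene. Friction and masses are not known exactly. Their poses are not given: they have to be found in the camera images.
- shaker: the plate shaker, a white machine fixed on the bench, not running, 250 mm deep (its x) by 370 wide (its y); origin at the centre of its underside, z up, x away from the operator, y to the left. Console deck 80 mm above the bench at y -185 to -65 mm. Platform: plate at y -55 to 165, x -90 to 90 mm, top 106 mm above the bench; a 22 mm slot along y at x = 0 shows the telescoping rod
- dial (a joint): speed dial angle, rad: 0 with its white pointer line at the first tick, growing clockwise seen from above to 4.712 at the last. The scale has 11 ticks, 0 to 10 clockwise, 0.471 rad (27 deg) apart; 0, 5 and 10 are longer, 5 points along the shaker's +x. 7 is the second short tick clockwise after the middle long one: 3.299. The dial stays where it is left (friction 0.03 N m)
- dial_grip (a point): point on the dial's vertical axis, 103 mm above the bench, where to grip it. The dial is a round black fluted knob of 40 mm diameter (44 at its skirt, the lowest 4 mm), from the deck (80 mm) up to 109.5 mm above the bench. It can be gripped across any diameter; nothing stands on the deck within 65 mm of its axis
- dial_mark7 (a point): tick 7 of the dial's scale, on the deck, 27 mm from the dial's axis: the pointer line must point at it
- clamp (a joint): how far the sprung jaw and its rod are pulled out, m: 0 at rest, growing along the shaker's +y, away from the fence; stops at 0.060. The spring draws it back when let go: 4.9 N at 0, 140 N/m more, 11 N at 0.045. Two black rings on the steel rod are hidden in the sleeve at rest: a narrow one (1.5 mm) reaches the mouth at 0.020, the wide one (4 mm), the loading mark, at 0.045
- jaw_grip (a point): point in the middle of the jaw's upright tab, 128 mm above the bench, moving with the jaw. The jaw is an upright aluminium plate 10 mm thick (along the shaker's y); the tab is 36 mm wide (along x), top 145 mm above the bench; the foot, below 123 mm, is 92 mm wide. At rest it stands at the shaker's x = 0, y = 60 mm; 85 mm of free platform towards the fence, 100 mm on the other side
- fence_top (a point): middle of the top of the fixed fence, an aluminium bar 140 mm long (along the shaker's x), 10 mm thick, at the shaker's y = -40 mm; its top 127 mm above the bench
- sleeve_mouth (a point): centre of the mouth of the fixed sleeve (collar 20 mm in diameter) out of which the 10 mm steel rod slides, 97 mm above the bench, at the shaker's x = 0, y = 30 mm; the rod runs from here along the shaker's +y to the jaw
- plate: bystander: the lidded microplate waiting to be loaded, 86 x 128 x 17 mm, lying on the bench left of the shaker; origin at the centre of its underside
- dish: bystander: a lidded round dish, 94 mm in diameter, 15 mm high, in front of the shaker; origin at the centre of its underside
- bottle: bystander: a white reagent bottle, 52 mm in diameter, 95 mm high, in front of the console; origin at the centre of its underside
- vial: bystander: a small amber vial, 26 mm in diameter, 48 mm high, standing on the rear of the console deck, 125 mm behind the dial; origin at the centre of its underside
- pipette: bystander: a grey hand pipette, 260 mm long, 33 mm high, lying right of the shaker; origin under its middle

How it is judged:
On the way, in this order (a step that is already met when the one before it is completed fails the run):
1. the speed dial is set to 7 (value of joint dial between 3.149 and 3.449 rad), for 0.3 s.
2. the fingers hold the jaw with the wide ring at the sleeve's mouth, the dial still at 7 (all of step 1 and value of joint clamp between 0.04 and 0.05 m and contact force between the fingers and clamp above 3 N), for 0.5 s.
At the end, for the whole second after the job is handed in: The dial stands at 7 within 0.15 rad (about a third of a division); the jaw is pulled out 45 mm within 5 mm (the wide ring at the sleeve's mouth), still, and the robot's fingers still bear on it with more than 3 N (all of step 2 and velocity of joint clamp between -0.01 and 0.01 m/s); the arm keeps its last pose, push and grip.
It fails at once if some of the labware around the shaker was shifted by more than 20 mm (distance of any of plate, dish, bottle, vial, pipette from where it was at the start of the episode above 0.02 m).
It also fails if it takes over 58 s, if anything falls off the work surface, if the arm or the gripper's body presses on something with over 40 N, if the wrist force passes 120 N, or if a joint passes its speed limit or range.

## Working session

There is one attempt and no reset: what is moved stays moved. The work goes in short steps, Python scripts to look and compute and a shell command to move; the robot and the scene stay as the last step left them, time stands still between calls to the robot, and variables do not carry over. Pictures are saved under pics/ and viewed, about 8 in all and at most 12, crops included, and the job is handed in when it is done.

```bash
mkdir -p pics; ls; cat > h.py <<'E'
import numpy as np, cv2
from station import ctrl
from scipy.spatial.transform import Rotation as R
def snap(cam,name=None,crop=None,scale=1):
    c=ctrl.camera(cam); im=c["img"]
    if crop: l,t,w,h=crop; im=im[t:t+h,l:l+w]
    if name: cv2.imwrite(f"pics/{name}.png",cv2.resize(im[:,:,::-1],None,fx=scale,fy=scale,interpolation=cv2.INTER_CUBIC))
    return c
def ray(c,u,v):
    T=c["world_to_cam"]; K=c["K"]; d=np.linalg.inv(K)@[u,v,1]; d=np.array([d[0],-d[1],-d[2]])
    Rm=T[:3,:3]; return -Rm.T@T[:3,3], Rm.T@d
def atz(c,u,v,z):
    o,d=ray(c,u,v); return o+d*(z-o[2])/d[2]
def proj(c,p):
    q=c["world_to_cam"]@np.r_[p,1]; q=c["K"]@[q[0],-q[1],-q[2]]; return q[:2]/q[2]
E
python3 - <<'E'
from h import *
s=ctrl.observe(); print(s)
for n in("top","side"):
    c=snap(n,n+"0"); print(n,[k for k in c],c["K"],-c["world_to_cam"][:3,:3].T@c["world_to_cam"][:3,3])
    for q in("shaker","dial","clamp","vial","bottle"):
        for m in ctrl.masks_of(q,n)[:2]:
            ys,xs=np.nonzero(m["mask"]); print(q,round(m["conf"],2),m["rect"],xs.mean().round(1),ys.mean().round(1))
E
```

```text
pics
{'time_s': 0.0, 'qpos': array([-1.26337416e+00,  1.31155367e-01,  1.48930546e+00, -1.59645667e-06,
        1.52302208e+00, -8.54216016e-02]), 'joint_velocities': array([ 0.00104861,  0.00081469, -0.00077808,  0.00108236, -0.00074954,
       -0.00047753]), 'tau': array([ 3.55778420e-04, -5.69394922e+01, -5.00560427e+01, -4.11240180e-04,
        1.47759280e-02, -1.39430313e-06]), 'tcp_pos': array([ 0.22952568, -0.55374714,  0.23023354]), 'eef_rot': array([-2.61128402e+00,  1.74453082e+00,  2.31988723e-03]), 'contact_force': array([ 0.14896098, -0.1122367 , -0.05760006]), 'torque': array([-0.04470822,  0.05152242, -0.02183974]), 'width': 0.08538203490001314}
top ['img', 'K', 'world_to_cam'] [[368.86819768   0.         315.90122465]
 [  0.         368.86819768 200.33435579]
 [  0.           0.           1.        ]] [0.40775381 0.02908489 0.86518136]
shaker 0.77 [259.4, 125.6, 182.2, 144.2] 349.9 195.9
shaker 0.47 [284.2, 253.7, 43.2, 39.9] 303.5 271.5
dial 0.75 [394.4, 210.1, 22.4, 22.7] 405.3 219.6
clamp 0.83 [315.8, 163.2, 20.0, 40.0] 325.7 181.5
vial 0.77 [408.4, 154.6, 18.5, 12.7] 416.4 163.6
vial 0.29 [317.9, 161.3, 20.2, 39.5] 325.8 181.1
bottle 0.73 [255.2, 122.2, 187.8, 147.2] 350.1 195.7
bottle 0.65 [358.6, 268.8, 25.1, 26.0] 370.6 281.8
side ['img', 'K', 'world_to_cam'] [[408.87209455   0.         315.48043863]
 [  0.         408.87209455 206.34585714]
 [  0.           0.           1.        ]] [0.4499521  0.87832028 0.71370425]
shaker 0.56 [246.7, 152.9, 130.4, 107.4] 312.4 205.3
dial 0.66 [338.0, 153.2, 10.1, 19.6] 341.6 164.0
dial 0.18 [250.5, 261.0, 52.4, 50.0] 277.2 283.6
clamp 0.85 [294.5, 180.1, 27.0, 20.8] 306.7 188.4
vial 0.72 [295.4, 146.5, 13.6, 16.1] 302.8 155.7
bottle 0.9 [375.8, 178.9, 17.3, 36.2] 384.7 196.1
```

```bash
python3 - <<'E'
from h import *
snap("top","top1",(230,100,240,200),3.3)
E
```

```text
(no output)
```

View pics/top1.png

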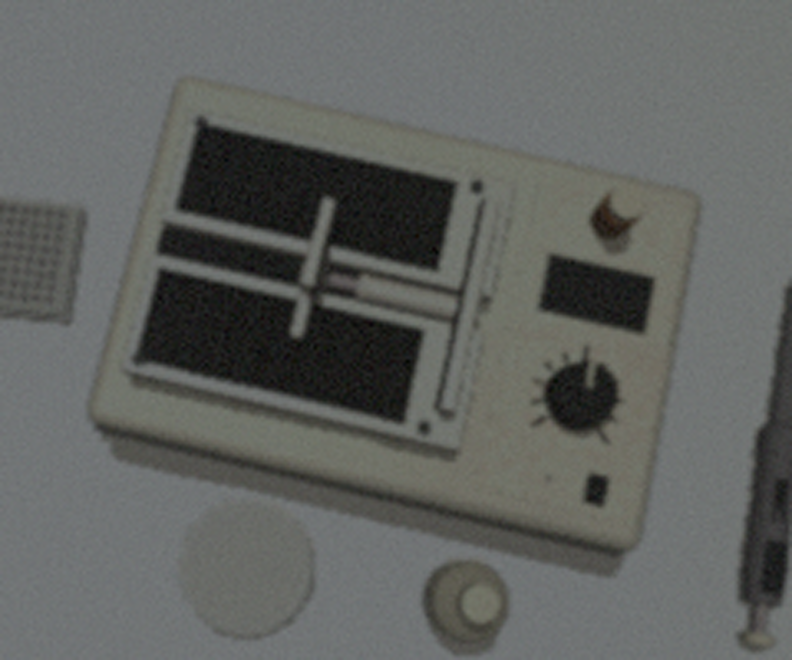

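View pics/side0.png

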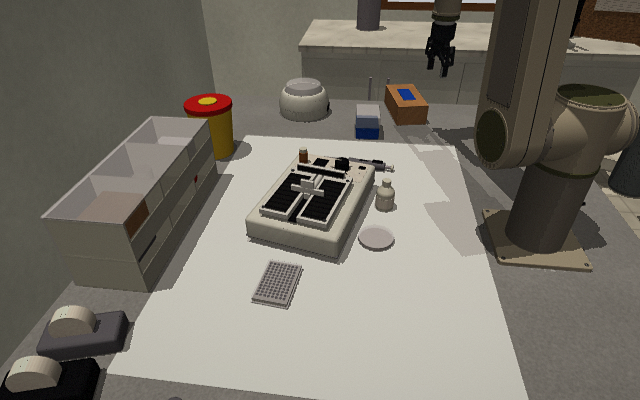

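The top picture shows the shaker yawed about -12°. The dial is at crop (582,395) with its pointer near tick 5, the jaw foot runs from (328,198) to (297,338), and the platform corners are at (203,118), (130,372) and (460,455). The side picture confirms the layout. Next I'll fit the pose and make a rectified, averaged view.

```bash
cat >> h.py <<'E'
def rect(c,im,pose,z,x0,x1,y0,y1,ppm):
    # shaker-frame rectified view at height z: +x up, +y left
    w=int((y1-y0)*ppm);h=int((x1-x0)*ppm)
    sh=[(x1,y1),(x1,y0),(x0,y0),(x0,y1)]
    src=np.float32([proj(c,np.r_[s2w(pose,*p),z]) for p in sh])
    M=cv2.getPerspectiveTransform(src,np.float32([(0,0),(w,0),(w,h),(0,h)]))
    return cv2.warpPerspective(im,M,(w,h),flags=cv2.INTER_CUBIC)
def s2w(pose,x,y):
    a=pose[2]; return np.array([pose[0]+np.cos(a)*x-np.sin(a)*y,pose[1]+np.sin(a)*x+np.cos(a)*y])
E
python3 - <<'E'
from h import *
from scipy.optimize import least_squares
ims=[]
for i in range(6): c=ctrl.camera("top"); ims.append(c["img"].astype(float))
im=np.mean(ims,0); im=np.clip(im*1.6,0,255).astype(np.uint8)
f=lambda x,y:np.array([230+x/3.3,100+y/3.3])
obs=[((.09,.165,.106),f(203,118)),((-.09,.165,.106),f(130,372)),((-.09,-.055,.106),f(460,455)),((.046,.06,.123),f(328,198)),((-.046,.06,.123),f(297,338)),((0,.03,.107),f(357,286))]
r=lambda p:np.concatenate([proj(c,np.r_[s2w(p,o[0],o[1]),o[2]])-q for o,q in obs])
s=least_squares(r,[.45,0,-.2],loss="soft_l1"); print(s.x,np.degrees(s.x[2]));print(r(s.x).reshape(-1,2).round(1))
np.save("pose.npy",s.x)
d=atz(c,405.3,220,.1095)[:2]; a=s.x[2]; e=d-s.x[:2]; print("dial w",d,"shaker",np.cos(a)*e[0]+np.sin(a)*e[1],-np.sin(a)*e[0]+np.cos(a)*e[1])
A=rect(c,im,s.x,.106,-.13,.13,-.19,.19,1500); cv2.imwrite("pics/rect.png",A[:,:,::-1])
B=rect(c,im,s.x,.08,-.10,.0,-.18,-.06,5000); cv2.imwrite("pics/dial.png",B[:,:,::-1])
E
```

```text
[ 0.57497065 -0.05150677 -0.23174898] -13.278238568805575
[[-3.8 -2.7]
 [-3.2  0.1]
 [ 0.2 -0.2]
 [ 1.2  0.8]
 [ 0.3  0.4]
 [ 0.9 -0. ]]
dial w [ 0.51148616 -0.15855719] shaker -0.0371999546919643 -0.11876967346851869
```

View pics/rect.png

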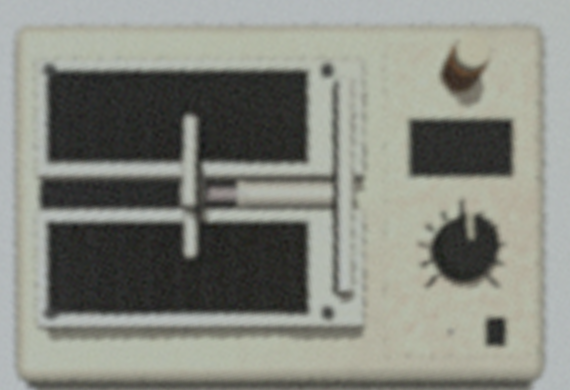

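View pics/dial.png

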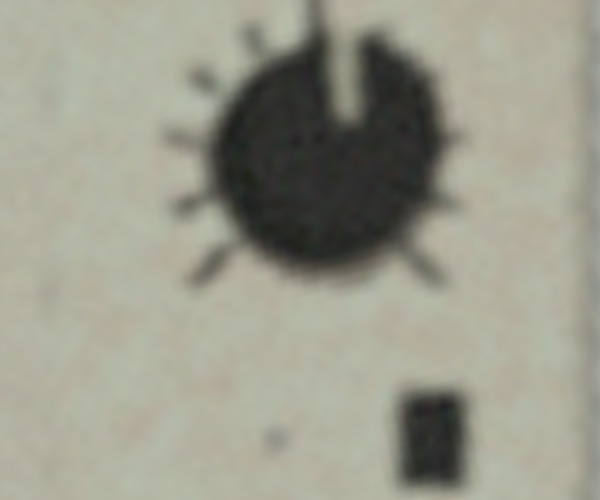

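The rectified view puts tick 0 at (212,265), tick 10 at (422,265) and tick 5 at (316,10), so the dial axis is at shaker (-0.032,-0.123). The pointer tip at (335,45) and knob-top centre near (348,132) give a reading of about 4.7. I need about 64° clockwise.

```bash
cat >> h.py <<'E'
def rel(target):
    s=ctrl.observe(); M=R.from_rotvec(s["eef_rot"]).as_matrix()
    x=M[:,0]; return (M.T@(np.array(target)-s["tcp_pos"])).round(4), np.degrees(np.arctan2(x[1],x[0])).round(1), s
E
python3 - <<'E'
from h import *
p=np.load("pose.npy"); d=s2w(p,-.032,-.1234); j=s2w(p,0,.06); print(d,j)
c=ctrl.camera("side"); print(proj(c,np.r_[d,.1]),"341.6,164",proj(c,np.r_[j,.128]),"306.7,188.4"); t=ctrl.camera("top"); print(proj(t,np.r_[j,.13]),"325.7 181.5",proj(t,np.r_[d,.1]),"405.3 220")
print(rel([*d,.231]))
E
```

```text
[ 0.51548361 -0.16425806] [0.58875146 0.0068892 ]
[341.71907349 162.50098526] 341.6,164 [308.46258006 184.96628162] 306.7,188.4
[325.59216818 180.7429535 ] 325.7 181.5 [406.84348553 218.73382104] 405.3 220
(array([-2.509e-01, -4.133e-01,  3.000e-04]), np.float64(-67.5), {'time_s': 1.05, 'qpos': array([-1.26337261e+00,  1.30450109e-01,  1.48819333e+00, -6.38149856e-06,
        1.52299547e+00, -8.53651242e-02]), 'joint_velocities': array([-1.65479155e-05, -2.43125421e-04,  4.48160436e-04,  1.18300367e-03,
       -5.20105424e-04, -5.65061785e-06]), 'tau': array([ 5.87625163e-04, -5.69325149e+01, -5.00876677e+01, -1.10026183e-04,
        5.52108049e-04, -2.74523001e-05]), 'tcp_pos': array([ 0.22969901, -0.55429577,  0.23126593]), 'eef_rot': array([-2.61219755e+00,  1.74524445e+00,  6.30004145e-05]), 'contact_force': array([-0.42287244,  0.82438568, -0.31392626]), 'torque': array([-0.00695616, -0.01109105,  0.01451987]), 'width': 0.08553719184863695})
```

```bash
python3 -m creep '[[-0.025,-0.041,0,0,1],[-0.025,-0.041,0,0,1],[-0.025,-0.041,0,0,1],[-0.025,-0.041,0,0,1],[-0.025,-0.041,0,0,1],[-0.025,-0.041,0,0,1],[-0.025,-0.041,0,0,1],[-0.025,-0.041,0,0,1]]' && python3 -m creep '[[-0.025,-0.041,0,0,1],[-0.024,-0.041,0,0,1],[0,0,0.02,-7,1],[0,0,0.02,-7,1],[0,0,0.02,-7,1],[0,0,0.02,-7,1],[0,0,0,0,1],[0,0,0,0,1]]'; python3 - <<'E'
from h import *
r=rel([.514,-.162,.081]); print(r[0],r[1],r[2]["tcp_pos"],r[2]["time_s"])
E
```

```text
time_s: 1.85
tcp_pos: [0.457, -0.2423, 0.2316]
eef_rot: [-2.612, 1.745, -0.001]
contact_force: [0.6, -0.6, 1.5]
width: 0.0853
time_s: 2.65
tcp_pos: [0.513, -0.1673, 0.1515]
eef_rot: [-2.955, 1.067, 0.001]
contact_force: [1.1, -0.3, -0.2]
width: 0.0856
[-0.0025 -0.0047  0.0705] -39.7 [ 0.5129884  -0.16727373  0.15148306] 2.65
```

```bash
python3 -m creep '[[-0.0025,-0.0045,0.02,0,1],[0,0,0.02,0,1],[0,0,0.015,0,1],[0,0,0.015,0,1],[0,0,0,0,1],[0,0,0,0,1]]' && python3 -m creep '[[0,0,0,0,-1],[0,0,0,0,-1],[0,0,0,0,-1],[0,0,0,0,-1],[0,0,0,0,-1],[0,0,0,0,-1],[0,0,0,0,-1],[0,0,0,0,-1]]' 40; python3 - <<'E'
from h import *
im=np.mean([snap("top")["img"].astype(float) for i in range(3)],0)
cv2.imwrite("pics/grip.png",cv2.resize(np.clip(im*1.5,0,255).astype(np.uint8)[150:290,330:470,::-1],None,fx=4,fy=4,interpolation=cv2.INTER_CUBIC))
r=rel([.514,-.162,.081]); print(r[0],r[1],r[2]["contact_force"],r[2]["width"])
E
```

```text
time_s: 3.25
tcp_pos: [0.5142, -0.1624, 0.0816]
eef_rot: [-2.956, 1.062, 0.0]
contact_force: [-0.1, -0.2, -0.3]
width: 0.0857
time_s: 4.05
tcp_pos: [0.5156, -0.1633, 0.0827]
eef_rot: [2.956, -1.062, 0.006]
contact_force: [2.6, -3.6, 2.2]
width: 0.0388
[-0.0021  0.      0.0017] -39.5 [ 4.29708319 -3.78484077  2.57410698] 0.038964502807975164
```

```bash
python3 -m creep '[[0.0025,0,0,8,-1],[0,0,0,8,-1],[0,0,0,8,-1],[0,0,0,8,-1],[0,0,0,8,-1],[0,0,0,8,-1],[0,0,0,8,-1],[0,0,0,8,-1]]' && python3 -m creep '[[0,0,0,0,-1],[0,0,0,0,-1],[0,0,0,0,-1]]' ; python3 -m creep '[[0,0,0,0,1],[0,0,0,0,1],[0,0,0,0,1],[0,0,0,0,1],[0,0,0,0,1]]'; python3 -m creep '[[0,0,-0.03,0,1],[0,0,-0.04,0,1],[0,0,-0.04,0,1],[0,-0.05,-0.0,0,1],[0,-0.05,-0.0,0,1],[0,-0.05,-0.0,0,1],[0,0,0,0,1],[0,0,0,0,1]]'; python3 - <<'E'
from h import *
ims=[]
for i in range(6): c=ctrl.camera("top"); ims.append(c["img"].astype(float))
im=np.clip(np.mean(ims,0)*1.6,0,255).astype(np.uint8)
B=rect(c,im,np.load("pose.npy"),.08,-.10,.0,-.18,-.06,5000); cv2.imwrite("pics/dial2.png",B[:,:,::-1])
r=rel([.514,-.162,.081]); print(r[0],r[1],r[2]["tcp_pos"],r[2]["width"])
E
```

```text
time_s: 5.0
tcp_pos: [0.5158, -0.1636, 0.0826]
eef_rot: [1.938, -2.472, -0.001]
contact_force: [-6.3, 3.0, 11.5]
width: 0.0387
time_s: 5.3
tcp_pos: [0.5158, -0.1636, 0.0826]
eef_rot: [1.945, -2.467, -0.001]
contact_force: [-6.5, 3.3, 11.5]
width: 0.0389
time_s: 5.8
tcp_pos: [0.5159, -0.1638, 0.0811]
eef_rot: [1.945, -2.467, -0.0]
contact_force: [-0.9, 0.6, 0.3]
width: 0.0852
time_s: 6.6
tcp_pos: [0.6618, -0.1987, 0.1883]
eef_rot: [1.944, -2.465, -0.006]
contact_force: [0.4, -0.2, -0.0]
width: 0.0854
[-0.0014  0.1523  0.1119] -103.5 [ 0.66149217 -0.19883864  0.19320381] 0.08584092790037909
```

View pics/dial2.png

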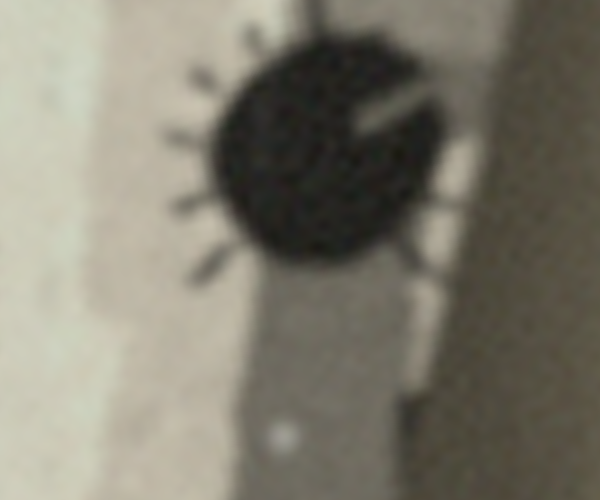

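The pointer runs from (360,128) to (430,85), about 58–61° against the wanted 54°. It's in tolerance but off centre, so I'll fit it numerically at the height of the knob top.

```bash
python3 - <<'E'
from h import *
ims=[]
for i in range(6): c=ctrl.camera("top"); ims.append(c["img"].astype(float))
im=np.clip(np.mean(ims,0)*1.6,0,255).astype(np.uint8)
g=rect(c,im,np.load("pose.npy"),.1095,-.10,.0,-.18,-.06,5000).mean(2)
yy,xx=np.mgrid[:500,:600]; dk=(g<60); n,l,st,ce=cv2.connectedComponentsWithStats((cv2.GaussianBlur(g,(0,0),5)<75).astype(np.uint8))
print(st[:6],ce[:6].round())
for cx,cy in((317,160),(312,162),(322,158)):
    r=np.hypot(xx-cx,yy-cy); th=np.degrees(np.arctan2(xx-cx,cy-yy))
    for r0,r1 in((30,55),(55,85)):
        a=np.arange(20,90,2); v=np.array([g[(r>r0)&(r<r1)&(abs(th-t)<3)].mean() for t in a]); w=np.clip(v-v.min()-.4*np.ptp(v),0,None); print(cx,cy,r0,(a*w).sum()/w.sum())
cv2.imwrite("pics/dial3.png",g)
E
```

```text
[[     0      0    600    500 223792]
 [   363      0    183    500  38847]
 [   187     60    228    234  37356]
 [   500    349      3      2      5]] [[271. 255.]
 [465. 283.]
 [298. 180.]
 [501. 350.]]
317 160 30 60.6701817228655
317 160 55 60.99414439958882
312 162 30 61.509435819639315
312 162 55 61.44651295900034
322 158 30 59.76386366926934
322 158 55 60.67844079409039[ WARN:0@12.798] global loadsave.cpp:1063 imwrite_ Unsupported depth image for selected encoder is fallbacked to CV_8U.
```

View pics/dial3.png

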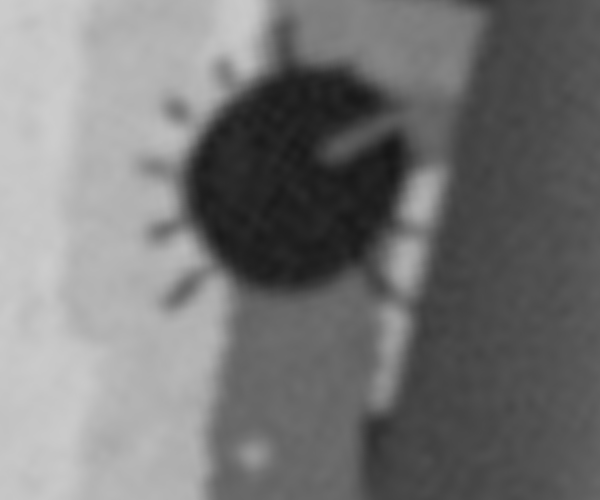

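The fit gives about 60.7°, which is 5–7° past tick 7 and inside the tolerance with little margin. I'll regrip and turn it back 6°.

```bash
python3 -m creep '[[0,0.05,0,0,1],[0,0.05,0,0,1],[0,0.05,0,0,1],[0,0,0.04,0,1],[0,0,0.04,0,1],[0,0,0.03,0,1],[0,0,0,0,1],[0,0,0,0,-1]]' && python3 -m creep '[[0,0,0,0,-1],[0,0,0,0,-1],[0,0,0,0,-1],[0,0,0,0,-1],[0,0,0,0,-1],[0,0,0,0,-1],[0,0,0,-3,-1],[0,0,0,-3,-1]]'; python3 -m creep '[[0,0,0,0,-1],[0,0,0,0,-1],[0,0,0,0,1],[0,0,0,0,1],[0,0,0,0,1],[0,0,0,0,1],[0,0,0,0,1]]';  python3 -m creep '[[0,0,-0.03,0,1],[0,0,-0.04,0,1],[0,0,-0.04,0,1],[0,-0.05,-0.0,0,1],[0,-0.05,-0.0,0,1],[0,-0.05,-0.0,0,1],[0,0,0,0,1],[0,0,0,0,1]]'; python3 - <<'E'
from h import *
ims=[]
for i in range(6): c=ctrl.camera("top"); ims.append(c["img"].astype(float))
im=np.clip(np.mean(ims,0)*1.6,0,255).astype(np.uint8)
p=np.load("pose.npy")
g=rect(c,im,p,.1095,-.10,.0,-.18,-.06,5000).mean(2)
yy,xx=np.mgrid[:500,:600]
for cx,cy in((317,160),(312,162)):
    r=np.hypot(xx-cx,yy-cy); th=np.degrees(np.arctan2(xx-cx,cy-yy))
    for r0,r1 in((30,55),(55,85)):
        a=np.arange(20,90,2); v=np.array([g[(r>r0)&(r<r1)&(abs(th-t)<3)].mean() for t in a]); w=np.clip(v-v.min()-.4*np.ptp(v),0,None); print(cx,cy,r0,(a*w).sum()/w.sum())
m=ctrl.masks_of("jaw_grip","top")[:2]; print([(x["conf"],x["rect"]) for x in m])
j=s2w(p,0,.06); r=rel([*j,.109]); print(j,r[0],r[1],np.degrees(p[2])-90,r[2]["tcp_pos"])
E
```

```text
time_s: 8.0
tcp_pos: [0.5159, -0.1638, 0.0816]
eef_rot: [1.945, -2.467, -0.001]
contact_force: [1.4, -0.1, -0.2]
width: 0.073
time_s: 8.8
tcp_pos: [0.5178, -0.1639, 0.0838]
eef_rot: [-2.072, 2.358, -0.004]
contact_force: [-0.7, 3.4, 8.0]
width: 0.0392
time_s: 9.5
tcp_pos: [0.5159, -0.1639, 0.0812]
eef_rot: [2.071, -2.362, -0.0]
contact_force: [0.1, -0.0, -0.6]
width: 0.0855
time_s: 10.3
tcp_pos: [0.6646, -0.1832, 0.1883]
eef_rot: [2.071, -2.36, -0.006]
contact_force: [0.0, 0.5, 0.3]
width: 0.0855
317 160 30 63.207216726374554
317 160 55 60.46208696731865
312 162 30 64.45429482049734
312 162 55 60.95160375938385
[(0.54, [318.7, 166.3, 19.7, 35.3])]
[0.58875146 0.0068892 ] [-0.179   0.1001  0.0837] -97.5 -103.27823856880558 [ 0.66439644 -0.183545    0.19302373]
```

The fit hardly changed, and the arm may be disturbing the view. I'll move over to above the jaw and look at the dial unobstructed.

```bash
python3 -m creep '[[0,0,0,5.8,1],[-0.042,0.029,0,0,1],[-0.042,0.029,0,0,1],[-0.042,0.03,0,0,1],[-0.042,0.03,0,0,1],[0,0,0,0,1],[0,0,0,0,1],[0,0,0,0,1]]'; python3 - <<'E'
from h import *
ims=[]
for i in range(6): c=ctrl.camera("top"); ims.append(c["img"].astype(float))
im=np.clip(np.mean(ims,0)*1.6,0,255).astype(np.uint8)
p=np.load("pose.npy")
B=rect(c,im,p,.08,-.10,.0,-.18,-.06,5000)
cv2.imwrite("pics/dial4.png",B[:,:,::-1]); 
j=s2w(p,0,.06); r=rel([*j,.109]); print(j,r[0],r[1],r[2]["tcp_pos"])
E
```

```text
time_s: 11.45
tcp_pos: [0.5908, 0.0015, 0.1921]
eef_rot: [-1.948, 2.463, -0.002]
contact_force: [-0.3, -0.1, -1.1]
width: 0.0854
[0.58875146 0.0068892 ] [-0.0049  0.0031  0.0821] -103.4 [0.59068528 0.0013947  0.19112616]
```

View pics/dial4.png

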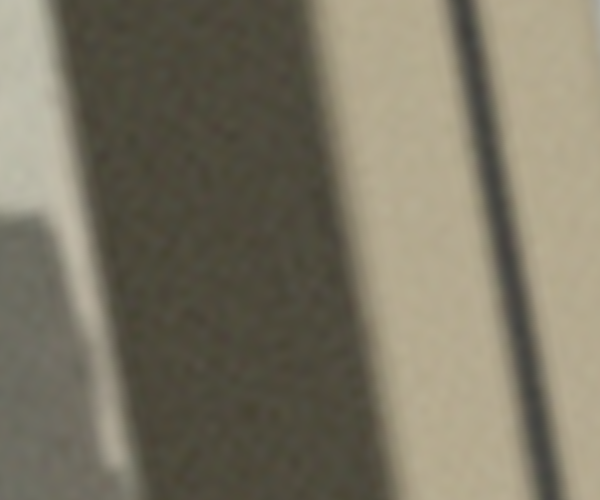

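The picture shows only the arm link, so the dial is hidden. I'll shift aside by 150 mm in y to see it.

```bash
python3 -m creep '[[-0.05,0,-0.01,0,1],[-0.05,0,0,0,1],[-0.05,0,0,0,1],[0,0,0,0,1],[0,0,0,0,1]]'; python3 - <<'E'
from h import *
ims=[]
for i in range(6): c=ctrl.camera("top"); ims.append(c["img"].astype(float))
im=np.clip(np.mean(ims,0)*1.6,0,255).astype(np.uint8)
p=np.load("pose.npy")
B=rect(c,im,p,.08,-.10,.0,-.18,-.06,5000)
s=np.mean([snap("side")["img"].astype(float) for i in range(3)],0).astype(np.uint8)
s=cv2.resize(s[145:180,320:365],None,fx=10,fy=10,interpolation=cv2.INTER_CUBIC)[:,:300]
o=np.zeros((500,800,3),np.uint8); o[:,:500]=B[:,:500]; o[:350,500:800]=s
cv2.imwrite("pics/dial5.png",o[:,:,::-1])
E
```

```text
time_s: 12.25
tcp_pos: [0.6247, 0.1482, 0.2005]
eef_rot: [1.951, -2.461, -0.0]
contact_force: [0.2, -0.3, 0.6]
width: 0.0855
```

View pics/dial5.png

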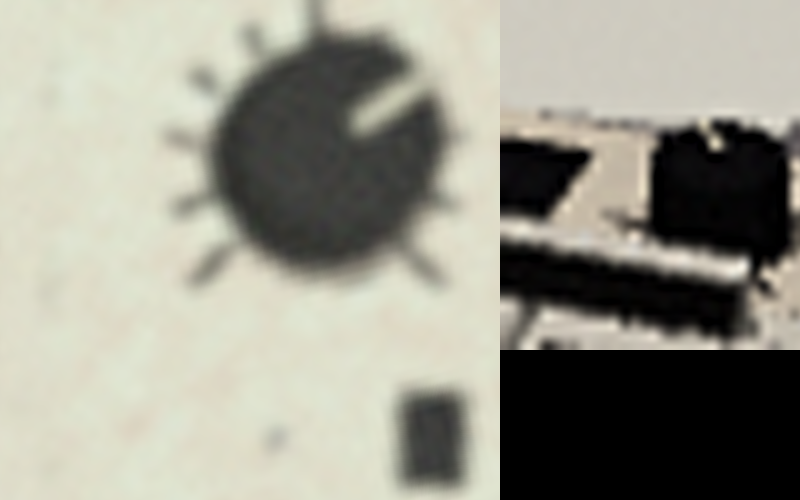

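The dial is clear now: its line runs from (358,125) to (420,80), which is 54° and exactly at tick 7. Now the jaw.

```bash
python3 -m creep '[[0.05,0.003,0,0,1],[0.05,0,0,0,1],[0.045,0,0,0,1],[0,0,0,0,1],[0,0,0.03,0,1],[0,0,0.03,0,1],[0,0,0.025,0,1],[0,0,0,0,1]]'; python3 -m creep '[[0,0,0,0,-1],[0,0,0,0,-1],[0,0,0,0,-1],[0,0,0,0,-1],[0,0,0,0,-1],[0,0,0,0,-1],[0,0,0,0,-1],[0,0,0,0,-1]]' 60; python3 -m creep '[[0,0,0,0,-1],[0,0,0,0,-1],[0,0,0,0,-1]]'; python3 - <<'E'
from h import *
r=rel([.58875,.00689,.114]); print(r[0],r[1],r[2]["tcp_pos"],r[2]["contact_force"],r[2]["width"])
E
```

```text
time_s: 13.5
tcp_pos: [0.5854, 0.0073, 0.1117]
eef_rot: [1.946, -2.46, -0.008]
contact_force: [-1.7, -0.2, -0.4]
width: 0.0854
time_s: 14.3
tcp_pos: [0.5896, 0.0089, 0.1173]
eef_rot: [-1.948, 2.46, 0.001]
contact_force: [2.3, 9.3, 2.9]
width: 0.0091
time_s: 14.6
tcp_pos: [0.5896, 0.0089, 0.1173]
eef_rot: [-1.948, 2.46, 0.001]
contact_force: [1.8, 8.1, 2.7]
width: 0.009
[0.0021 0.0003 0.0033] -103.2 [0.58956996 0.00888452 0.11731175] [1.80739295 8.07424247 2.70849399] 0.009018059930330556
```

```bash
python3 -m creep '[[-0.01,0,0,0,-1],[-0.012,0,0,0,-1],[-0.012,0,0,0,-1],[-0.012,0,0,0,-1],[0,0,0,0,-1],[0,0,0,0,-1],[0,0,0,0,-1],[0,0,0,0,-1]]'; python3 - <<'E'
from h import *
p=np.load("pose.npy"); u=s2w([0,0,p[2]],0,1)
s=ctrl.observe(); print("travel",(s["tcp_pos"][:2]-[.5896,.0089])@u, s["width"],s["contact_force"])
c=snap("side","x"); print(proj(c,np.r_[s2w(p,0,.03),.097]),proj(c,np.r_[s2w(p,0,.105),.128]))
im=np.mean([snap("side")["img"].astype(float) for i in range(4)],0)
cv2.imwrite("pics/ring.png",cv2.resize(np.clip(im*1.2,0,255).astype(np.uint8)[160:230,270:350,::-1],None,fx=8,fy=8,interpolation=cv2.INTER_CUBIC))
E
```

```text
time_s: 15.4
tcp_pos: [0.5991, 0.0496, 0.1173]
eef_rot: [1.947, -2.463, 0.004]
contact_force: [-5.8, -9.7, 8.7]
width: 0.0091
travel 0.04181441815976326 0.009109457836231401 [-5.79808519 -9.7390367   8.73949325]
[312.79498835 188.77747515] [301.84922121 194.32227894]
```

View pics/ring.png

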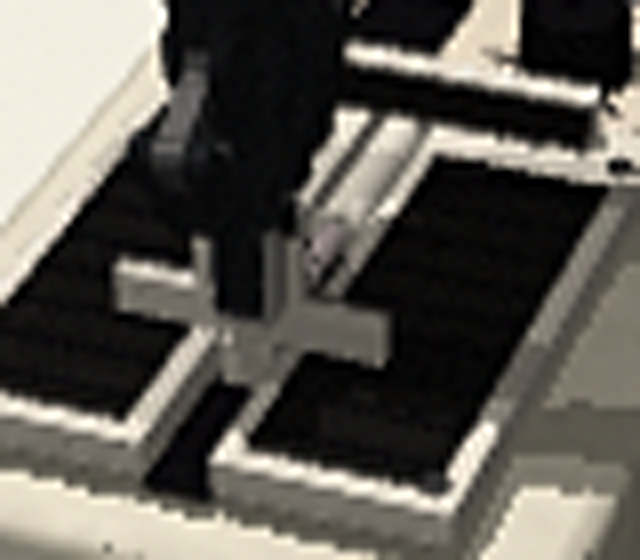

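The side picture shows the jaw held by the fingers and well out. The foot corners are at (390,308) and (115,258), and the ring is too coarse to read. I'll add 3 mm and cross-check with the corners.

```bash
python3 -m creep '[[-0.003,0,0,0,-1],[0,0,0,0,-1],[0,0,0,0,-1],[0,0,0,0,-1],[0,0,0,0,-1]]'; python3 - <<'E'
from h import *
from scipy.optimize import minimize_scalar
p=np.load("pose.npy"); u=s2w([0,0,p[2]],0,1)
s=ctrl.observe(); print("travel",(s["tcp_pos"][:2]-[.5896,.0089])@u, s["width"],s["contact_force"])
c=ctrl.camera("side")
P=lambda q,x,y,z:proj(c,np.r_[s2w(p,x,y),z])
for n,uv,x in(("right",(318.75,199),-.046),("left",(284.4,192.7),.046)):
    for yo in(.065,):
        f=lambda q:np.sum((P(q,x,yo+q,.123)-uv)**2); m=minimize_scalar(f,bounds=(0,.08),method="bounded"); print("before:",n,m.x,m.fun**.5)
im=np.mean([snap("side")["img"].astype(float) for i in range(4)],0)
o=cv2.resize(np.clip(im*1.2,0,255).astype(np.uint8)[160:230,270:350,::-1],None,fx=8,fy=8,interpolation=cv2.INTER_CUBIC)
col=((0,0,255),(0,255,0),(255,0,0))
for k,q in enumerate((.040,.045,.050)):
    for x in(-.046,.046):
        a,b=[tuple(int(v) for v in ((P(q,x,.065+q,z)-[270,160])*8+4)) for z in(.123,.108)]; cv2.line(o,a,b,col[k],1)
cv2.imwrite("pics/ring2.png",o)
E
```

```text
time_s: 16.15
tcp_pos: [0.5998, 0.0524, 0.1173]
eef_rot: [1.947, -2.463, 0.004]
contact_force: [-5.1, -10.3, 8.7]
width: 0.009
travel 0.0446456659678958 0.00897938764511854 [ -5.08584252 -10.28747562   8.69935924]
before: right 0.03866879762564744 0.6084181223999513
before: left 0.04272798481197605 0.42527167269772737
```

View pics/ring2.png

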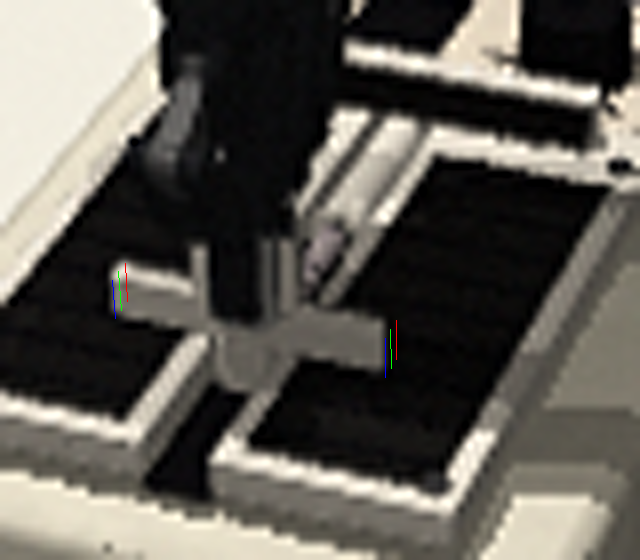

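The right edge of the jaw foot now lies near the green and blue lines (45–50 mm) and the left edge near green (45 mm). TCP travel reads 44.6 mm. I'll hold for 0.6 s and hand in.

```bash
python3 -m creep '[[0,0,0,0,-1],[0,0,0,0,-1],[0,0,0,0,-1],[0,0,0,0,-1],[0,0,0,0,-1],[0,0,0,0,-1]]'; python3 -c '
from h import *
print(ctrl.observe()["tcp_pos"]); print(ctrl.close_job())'
```

```text
time_s: 17.0
tcp_pos: [0.5998, 0.0524, 0.1173]
eef_rot: [1.947, -2.463, 0.004]
contact_force: [-4.4, -9.3, 8.0]
width: 0.009
[0.59977547 0.05238226 0.11725652]
the job is handed in; nothing more can be done
None
```

The dial is at 7 and the gripper is still holding the jaw out at about 45 mm. I handed the job in at about 17 s; it reports no verdict.

- **Dial:** I turned it about 64° clockwise, which left it roughly 6° past tick 7, so I regripped and turned it back 6°. The last clear picture showed the pointer at about 54° from tick 5, which is tick 7. A numeric fit just before that read 60–64°. I set that fit aside because the arm and its shadow were close to the dial in that view. The arm hid the dial from the top camera during the pull, so I did not check it again, but nothing touched it after that picture.
- **Jaw:** I gripped the tab with a 60 N grip and pulled. The tool moved 44.6 mm from where I gripped the jaw, which I took as its rest position. The jaw's corners in the side picture put it within 1–2 mm of that. The pull force read about 10 N, against about 11 N expected from the spring. The tool position stayed steady over the final 0.6 s.
- **Ring:** The wide ring was too small to make out in the pictures, so its place at the sleeve mouth rests on these measurements.
- **Labware:** No path went near any of it and I saw no unexpected contact forces. I did not measure its positions again at the end.

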